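Proof-pull the re-glued handle of a paint box

TASK

The carrying handle of the paint box has been glued back on: raise it until it stands upright and prove the joint by pulling it straight up with a steady 15 newtons for at least two seconds, never loading the glue with more than 22 newtons, pulling or pressing. Then fold the handle down again towards the side it leaned to, as far as it goes, and let go. Leave the jar, the glue bottle and the hammer where they are.

Things in the scene. Friction and masses are not known exactly. Their poses are not given: they have to be found in the camera images.
- box: Closed wooden painter's box, 200 (its x) x 280 (its y) x 70 mm high, standing on a plywood packing board (250 x 370 mm, 6 to 18 mm thick, so its height varies) and held by a steel screw clamp over each short end (reaching 102 mm above the box's underside). Origin at the centre of its underside, z up. The box does not move.
- block_mid (a point): Centre of the underside of the light wooden block, 56 (box x) x 150 (box y) x 8 mm, glued on the middle of the lid; the glue joint to be proved. It carries the handle in two slotted brass ears. At rest the point lies on the lid, 70 mm above the box's origin; the thin lid bows elastically under load, so that a pull lifts the block a little and it goes back when let go.
- handle_bar (a point): Middle of the handle's round wooden grip bar, 15 mm in diameter and 120 mm long, which runs along the box's y. The bar's axis lies 50 mm from the hinge axis; two thin steel legs (7 mm) at its ends join it to the hinge pins. The axes of the handle: z from the hinge to the bar, y along the bar.
- handle (a joint): Fold angle of the handle in rad: 0 = upright, positive = leaning towards the box's -x side, 1.2 = folded down as far as it goes (the bar is then still some 40 to 57 mm above the lid). It goes at most 0.25 past upright the other way. The hinge is stiff enough (0.06 N m) to stay where it is left.
- hinge (a point): Middle of the handle's hinge axis, which runs along the box's y, 20 to 40 mm above block_mid: the two hinge pins slide up and down, with about 2 N of friction, in the slots of the ears and may stand anywhere in these 8 mm or so of play at the start. The ears were bedded by hand, so how high the slots end is not known. A pull loads the glue fully only when the pins are hard against the top of the slots.
- jar: Small amber glass jar, 38 mm in diameter, 50 mm high, standing on the lid's far (+x) part near its +y end; to be left alone. Origin at the centre of its underside.
- glue: White glue bottle, 60 mm in diameter, 160 mm high, on the bench left of the box; to be left alone. Origin at the centre of its underside.
- hammer: Hammer lying on the bench right of the box, handle to its -x; to be left alone.

How it is judged:
By the outcome, as a careful person would: the job done as asked, in the order asked, and still so for the second after the job is handed in, with the robot touching nothing.
It also fails if it takes over 70 s, if anything falls off the work surface, if the arm or the gripper's body presses on something with over 40 N, if the wrist force passes 120 N, or if a joint passes its speed limit or range.

ROBOT

A 6-joint arm with a two-finger parallel gripper is mounted at the origin on the work surface. World frame = base frame: x ahead of the robot, y to its left, z up, the work surface at z = 0. Lengths are in m, angles in degrees, forces in N, time in s.
With the tool pointing down it reaches from about 0.375 to 0.9 m from the base axis. Payload 3.1 kg.
Tool frame: the origin (TCP) lies at the very end of the fingers, on their centre line; the grasp point (between the pads) lies behind it (bot.grip_depth is the z of the grasp point in the tool frame, in m); z points along the fingers, y is the direction in which the jaws open and shut (so a half turn about z gives the same grasp; the last joint's range is limited). The gripper opens to 87 mm and grips with 3 to 60 N. Pads are 19 mm wide; open, the fingers measure 117 mm over their backs; the gripper's body (75 mm by 190 mm) begins 51 mm behind the grasp point.
Start: joints at [54.632, 30.224, 82.088, -0, 67.689, -10.227], TCP at [0.265, 0.566, 0.194] pointing down, gripper open.
Joint ranges: [-176.69, 176.69], [-43.24, 126.21], [12.49, 139.97], [-82, 262], [0, 151.66], [-163.58, 163.58]. Speed limits (degrees/s): [159.86, 159.86, 180, 180, 180, 180].

INTERFACE

Orientations are given as a 3x3 rotation matrix whose columns are the frame's x, y, z axes.
In Python, from rig import bot, vision gives the robot as it stands. The module is installed in compiled form; this text tells all that it offers.
- The arm moves only by the shell command python3 -m jog 'ROWS'. ROWS is JSON, a list of rows, each a list of 3 entries, a list of its own where there are three numbers: the shift along the tool's x, y, z in mm, then the turn, a rotation vector about the tool's x, y, z in degrees, then the closure, from 0 (fully open) to 1 (shut). In form: [[[dx, dy, dz], [wx, wy, wz], fingers], ...]. A call has 1 to 12 rows; each row is the pose to reach, as a shift and turn from the pose commanded when the call began, along the tool's axes at that moment; what a row does not reach only later rows make up. A row lasts 1/12 s, in which the tool goes at most 41.7 mm and 7.16 degrees, less where a joint would pass 70% of its speed; a pose out of reach is approached as far as the arm can. A call with a gripper value outside its range is refused whole. The fingers move at their own pace and stop on an object; the grip force is fixed at half the most. Time passes only in rows, so rows that repeat a pose let the fingers close. It gives the time, the measured TCP pose, the force and the opening at its end, in the units of the state.
- bot.read_state(): the state, without advancing time (a new reading comes with each control period).
- vision.capture(name): name is "scene" or "side" or "wrist"; returns the picture (384x512x3 uint8, red, green, blue); there is no depth.
- vision.camera_info(name): a dict with "intrinsics" (3x3 intrinsics, pixels), "camera_from_world" (4x4, takes a point from world to camera coordinates); the wrist camera has in their place "mount" (4x4, takes a point from camera to tool coordinates, whose origin is the TCP and whose axes are the flange's). Camera axes: x right, y up, looking along -z (the intrinsics and any distortion apply to the point x, -y, -z); pixel columns grow to the right and rows downward; lengths in m; the calibration is good to about 2 mm. A picture is of the moment at which its call begins: read the wrist's pose just before it. camera_info takes no time and is no camera call.
- bot.hand_in(): hands the job in, once; it reports no verdict.
The state is a dict: "time_s": time; "joint_positions": joint angles; "qvel": joint speeds; "tau": joint torques, N m; "position": TCP position; "tcp_rot": TCP orientation; "force": force on the tool from outside, world axes, zero at the start; "moment": the same for the moment, N m; "opening": opening from 0.0 (shut) to 1.0 (fully open).
Only numpy, scipy, OpenCV 4.12 (cv2) and the standard library are available. Lean on these libraries where they do the work, as an engineer would, in place of code of your own. Each camera call takes 0.05 s, during which the arm holds its last target. There are 200 camera calls.

## Working session

There is one attempt and no reset: what is moved stays moved. The work goes in short steps, Python scripts to look and compute and a shell command to move; the robot and the scene stay as the last step left them, time stands still between calls to the robot, and variables do not carry over. Pictures are saved under pics/ and viewed, about 8 in all and at most 12, crops included, and the job is handed in when it is done.

```bash
mkdir -p pics; python3 - <<'E'
from rig import bot, vision
import cv2, numpy as np
s=bot.read_state(); print({k:np.round(v,3).tolist() for k,v in s.items()}, bot.grip_depth)
a=[]
for n in("scene","side"):
    im=vision.capture(n); cv2.imwrite(f'pics/{n}0.png',im[:,:,::-1]); i=vision.camera_info(n); print(n,{k:np.round(v,4).tolist() if not isinstance(v,str) else v for k,v in i.items()})
i=vision.camera_info("wrist");print({k:np.round(v,4).tolist() for k,v in i.items()})
im=cv2.resize(cv2.imread('pics/scene0.png'),(800,600),interpolation=cv2.INTER_CUBIC);cv2.imwrite('pics/s0.png',im)
im=cv2.resize(cv2.imread('pics/side0.png'),(800,600),interpolation=cv2.INTER_CUBIC);cv2.imwrite('pics/d0.png',im)
E
```

```text
{'time_s': 0.0, 'joint_positions': [54.632, 30.278, 82.157, 0.0, 67.687, -10.229], 'qvel': [0.06, 0.039, -0.001, -0.009, -0.049, -0.114], 'tau': [0.0, -44.005, -17.659, 0.063, 0.058, -0.0], 'position': [0.265, 0.565, 0.193], 'tcp_rot': [[-0.905, 0.425, -0.001], [0.425, 0.905, -0.002], [0.0, -0.002, -1.0]], 'force': [0.646, -0.593, -0.719], 'moment': [0.021, 0.032, 0.02], 'opening': 1.0} -0.0187
scene {'intrinsics': [[411.2099, 0.0, 254.3047], [0.0, 411.2099, 190.491], [0.0, 0.0, 1.0]], 'camera_from_world': [[0.0708, 0.9975, -0.0039, -0.0322], [-0.5297, 0.0409, 0.8472, 0.1973], [0.8453, -0.0579, 0.5312, -2.0137], [0.0, 0.0, 0.0, 1.0]]}
side {'intrinsics': [[371.4811, 0.0, 254.941], [0.0, 371.4811, 192.1943], [0.0, 0.0, 1.0]], 'camera_from_world': [[-0.9381, -0.3464, -0.0032, 0.5432], [0.2362, -0.6462, 0.7257, -0.2394], [-0.2534, 0.68, 0.688, -0.9113], [0.0, 0.0, 0.0, 1.0]]}
{'intrinsics': [[303.6401, 0.0, 253.2079], [0.0, 303.6401, 193.9317], [0.0, 0.0, 1.0]], 'mount': [[0.0013, 0.9563, 0.2923, 0.0798], [1.0, -0.0011, -0.0007, -0.0003], [-0.0003, 0.2923, -0.9563, -0.1907], [0.0, 0.0, 0.0, 1.0]]}
```

View pics/s0.png

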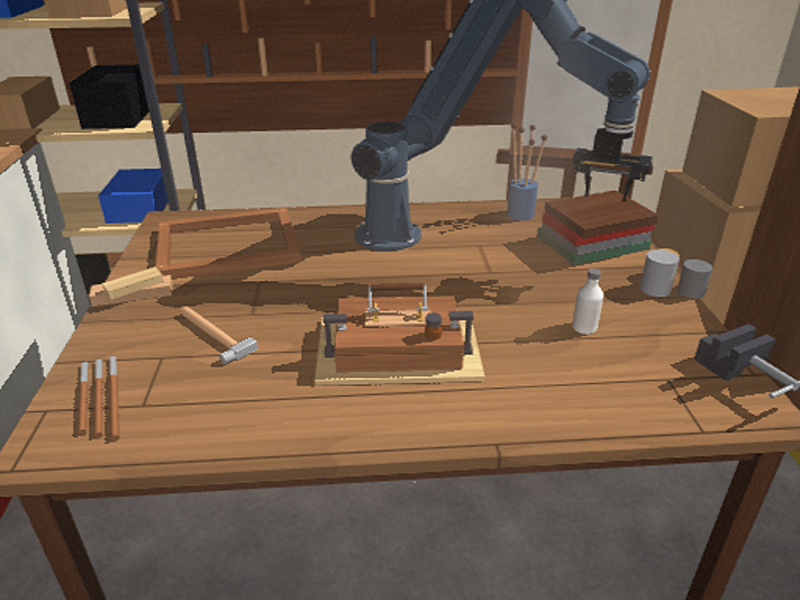

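View pics/d0.png

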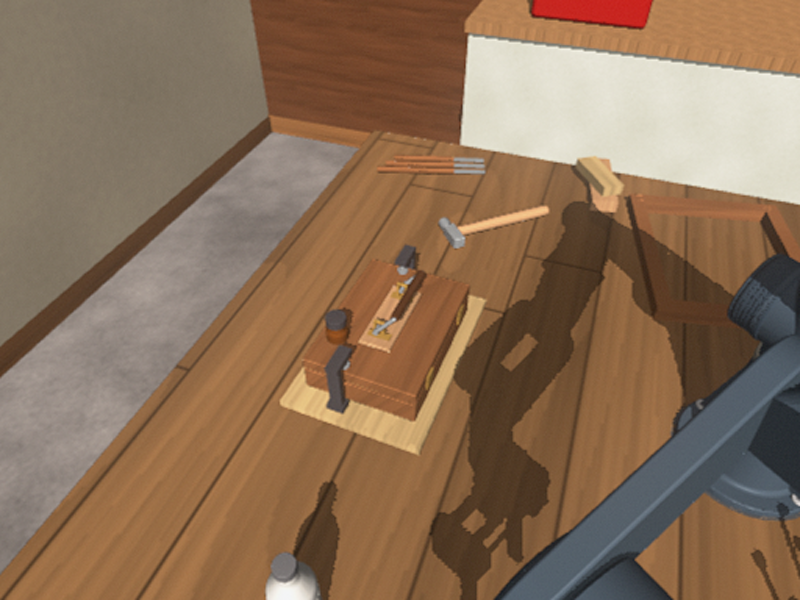

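The box is near the middle, with the handle leaning towards the robot: bar at (370..427, 288) in the scene view and (397,318)-(420,275) in the side view. I'll triangulate it roughly, then look from near with the wrist camera.

```bash
cat > h.py <<'E'
from rig import bot, vision
import cv2, numpy as np
np.set_printoptions(precision=4,suppress=True)
def cam(n,s=None):
    i=vision.camera_info(n); K=np.array(i["intrinsics"])
    if n=="wrist":
        T=np.eye(4);T[:3,:3]=s["tcp_rot"];T[:3,3]=s["position"]; W=T@np.array(i["mount"])
    else: W=np.linalg.inv(np.array(i["camera_from_world"]))
    return K,W
def ray(c,px):
    K,W=c; d=np.array([(px[0]-K[0,2])/K[0,0],-(px[1]-K[1,2])/K[1,1],-1]); d=W[:3,:3]@d
    return W[:3,3],d/np.linalg.norm(d)
def onz(c,px,z):
    o,d=ray(c,px); return o+d*(z-o[2])/d[2]
def tri(rs):
    A=sum(np.eye(3)-np.outer(d,d) for o,d in rs); b=sum((np.eye(3)-np.outer(d,d))@o for o,d in rs)
    p=np.linalg.solve(A,b); return p,[1e3*np.linalg.norm(np.cross(p-o,d)) for o,d in rs]
def proj(c,p):
    K,W=c; q=np.linalg.inv(W)@np.r_[p,1]; return np.array([K[0,2]+K[0,0]*q[0]/-q[2],K[1,2]-K[1,1]*q[1]/-q[2]])
E
python3 - <<'E'
from h import *
f=1.5625
S=cam("scene");D=cam("side")
p=lambda *a:np.array(a)/f
for a in [(316,383),(484,379)]: print('board scene',onz(S,p(*a),.012))
for a in [(420,452),(485,297),(283,402)]: print('board side',onz(D,p(*a),.012))
print(tri([ray(S,p(398.5,288)),ray(D,p(409,296))]))
print('ends',tri([ray(S,p(370,288)),ray(D,p(421,275))]),tri([ray(S,p(427,288)),ray(D,p(396,318))]))
for a in [(338,297),(458,295)]: print('lid far',onz(S,p(*a),.082))
E
```

```text
board scene [ 0.7239 -0.1947  0.012 ]
board scene [0.7379 0.1684 0.012 ]
board side [0.4763 0.1813 0.012 ]
board side [ 0.4677 -0.1962  0.012 ]
board side [0.7218 0.17   0.012 ]
(array([ 0.5638, -0.0064,  0.1477]), [np.float64(2.5159618723708284), np.float64(2.5159618723709474)])
ends (array([ 0.5618, -0.0686,  0.1468]), [np.float64(0.7716182778674466), np.float64(0.7716182778674158)]) (array([0.5665, 0.0552, 0.1494]), [np.float64(6.475091115684265), np.float64(6.475091115684172)])
lid far [ 0.4896 -0.1454  0.082 ]
lid far [0.5028 0.144  0.082 ]
```

```bash
python3 -m jog '[[[0,0,-40],[0,0,0],0],[[-525,-389,-60],[0,0,67],0],[[-525,-389,-60],[0,0,67],0],[[-525,-389,-60],[0,0,67],0],[[-525,-389,-60],[0,0,67],0],[[-525,-389,-60],[0,0,67],0],[[-525,-389,-60],[0,0,67],0],[[-525,-389,-60],[0,0,67],0],[[-525,-389,-60],[0,0,67],0],[[-525,-389,-60],[0,0,67],0],[[-525,-389,-60],[0,0,67],0],[[-525,-389,-60],[0,0,67],0]]'
```

```text
time_s: 1.1
position: [0.4831, 0.1606, 0.2475]
tcp_rot: [[0.039, 0.999, -0.001], [0.999, -0.039, 0.0], [0.0, -0.001, -1.0]]
force: [0.9, 0.4, -0.9]
opening: 1.002
```

```bash
python3 -m jog '[[[-166,98,0],[0,0,0],0],[[-166,98,0],[0,0,0],0],[[-166,98,0],[0,0,0],0],[[-166,98,0],[0,0,0],0],[[-166,98,0],[0,0,0],0],[[-166,98,0],[0,0,0],0],[[-166,98,0],[0,0,0],0],[[-166,98,0],[0,0,0],0]]'
python3 - <<'E'
from h import *
import pickle
s=bot.read_state(); im=vision.capture("wrist"); cv2.imwrite('pics/w1.png',im[:,:,::-1]); pickle.dump((s,),open('w1.pkl','wb'))
print(s['position'],np.array(s['force']))
im=im[:,:,::-1]; cv2.imwrite('pics/w1b.png',cv2.resize(im,(800,600),interpolation=cv2.INTER_CUBIC))
E
```

```text
time_s: 1.77
position: [0.5736, -0.0065, 0.247]
tcp_rot: [[0.038, 0.999, -0.002], [0.999, -0.038, 0.001], [0.001, -0.002, -1.0]]
force: [-0.6, 0.2, 0.1]
opening: 0.997
[ 0.5736 -0.0065  0.247 ] [-0.5778  0.169   0.0907]
```

View pics/w1b.png

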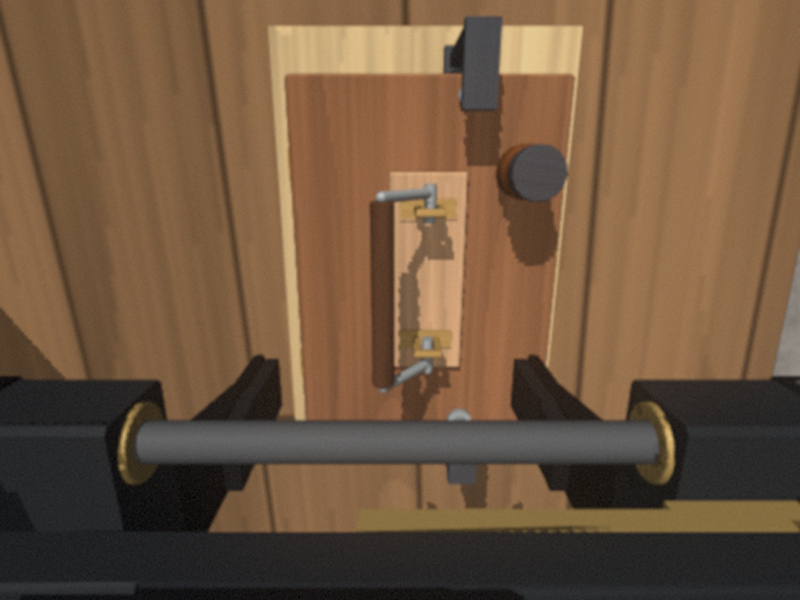

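```bash
python3 - <<'E'
from h import *
import pickle
s,=pickle.load(open('w1.pkl','rb')); C=cam("wrist",s); f=1.5625
P=lambda *a:np.array(a)/f
for z in(.08,.085,.09,.095,.1,.105):
    c=[onz(C,P(*a),z)[:2] for a in[(391,172),(467,172),(460,367),(393,367)]]
    l=[onz(C,P(*a),z-.008)[:2] for a in[(287,75),(574,75),(548,365),(302,365)]]
    print(z,'len',np.linalg.norm(c[0]-c[3]),np.linalg.norm(c[1]-c[2]),'w',np.linalg.norm(c[0]-c[1]),np.linalg.norm(c[2]-c[3]),'lidw',np.linalg.norm(l[0]-l[1]),np.linalg.norm(l[2]-l[3]),'ctr',np.mean(c,0),'lid mid x',np.mean(l,0)[0],
     'yaw',[round(float(np.degrees(np.arctan2(-(a-b)[0],(a-b)[1]))),1) for a,b in((c[0],c[3]),(c[1],c[2]),(l[0],l[3]),(l[1],l[2]))])
for z in(.13,.14,.145,.15,.155,.16): print(z,onz(C,P(381,200),z),onz(C,P(384,300),z))
# end of legs from wrist + scene
S=cam("scene");D=cam("side")
print(tri([ray(S,P(427,288)),ray(C,P(382,195))]))
E
python3 - <<'E'
import cv2
a=cv2.imread('pics/scene0.png')[165:250,190:320];b=cv2.imread('pics/side0.png')[155:270,175:320]
a=cv2.resize(a,(780,300*0+510),interpolation=cv2.INTER_CUBIC)
cv2.imwrite('pics/c1.png',a)
b=cv2.resize(b,(725,575),interpolation=cv2.INTER_CUBIC)
cv2.imwrite('pics/c2.png',b)
E
```

```text
0.08 len 0.1545611444697358 0.1545248100740237 w 0.055258546108362165 0.055061649131113846 lidw 0.2017696815434895 0.20641293357701881 ctr [ 0.5985 -0.0142] lid mid x 0.5993818888805733 yaw [-1.6, -1.7, -2.6, -1.5]
0.085 len 0.1524013905674429 0.15236556388894001 w 0.05448639304879467 0.054292247403496044 lidw 0.19901191785634523 0.20359170648075195 ctr [ 0.5982 -0.013 ] lid mid x 0.5990812509664544 yaw [-1.6, -1.7, -2.6, -1.5]
0.09 len 0.15024163666514997 0.15020631770385634 w 0.05371423998922717 0.05352284567587823 lidw 0.19625415416920108 0.20077047938448528 ctr [ 0.5979 -0.0117] lid mid x 0.5987806130523354 yaw [-1.6, -1.7, -2.6, -1.5]
0.095 len 0.1480818827628571 0.14804707151877267 w 0.052942086929659564 0.052753443948260315 lidw 0.1934963904820569 0.1979492522882185 ctr [ 0.5976 -0.0105] lid mid x 0.5984799751382166 yaw [-1.6, -1.7, -2.6, -1.5]
0.1 len 0.14592212886056416 0.14588782533368896 w 0.05216993387009196 0.0519840422206425 lidw 0.19073862679491252 0.19512802519195166 ctr [ 0.5973 -0.0093] lid mid x 0.5981793372240978 yaw [-1.6, -1.7, -2.6, -1.5]
0.105 len 0.14376237495827124 0.1437285791486053 w 0.05139778081052446 0.051214640493024585 lidw 0.18798086310776832 0.19230679809568488 ctr [ 0.597  -0.0081] lid mid x 0.5978786993099788 yaw [-1.6, -1.7, -2.6, -1.5]
0.13 [0.5667 0.0484 0.13  ] [ 0.5657 -0.018   0.13  ]
0.14 [0.5671 0.0492 0.14  ] [ 0.5661 -0.015   0.14  ]
0.145 [0.5672 0.0496 0.145 ] [ 0.5663 -0.0135  0.145 ]
0.15 [0.5674 0.05   0.15  ] [ 0.5665 -0.0121  0.15  ]
0.155 [0.5676 0.0504 0.155 ] [ 0.5667 -0.0106  0.155 ]
0.16 [0.5678 0.0508 0.16  ] [ 0.5669 -0.0091  0.16  ]
(array([0.5686, 0.0563, 0.1462]), [np.float64(3.723718251682041), np.float64(3.723718251681988)])
```

View pics/c1.png

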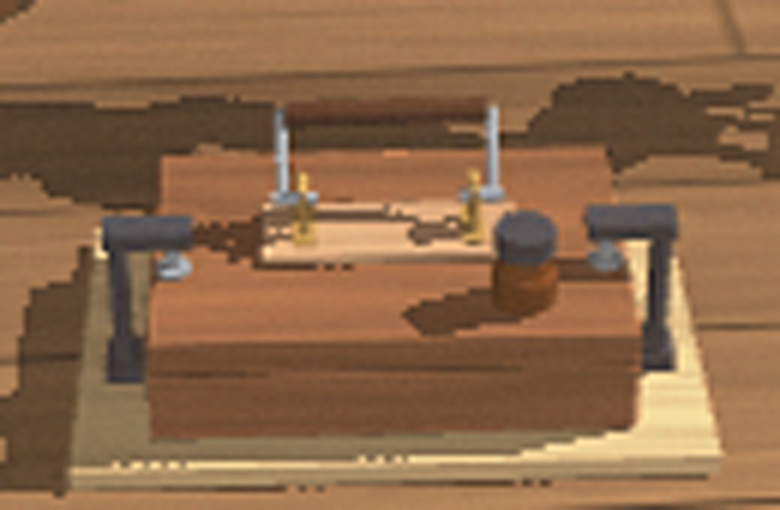

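View pics/c2.png

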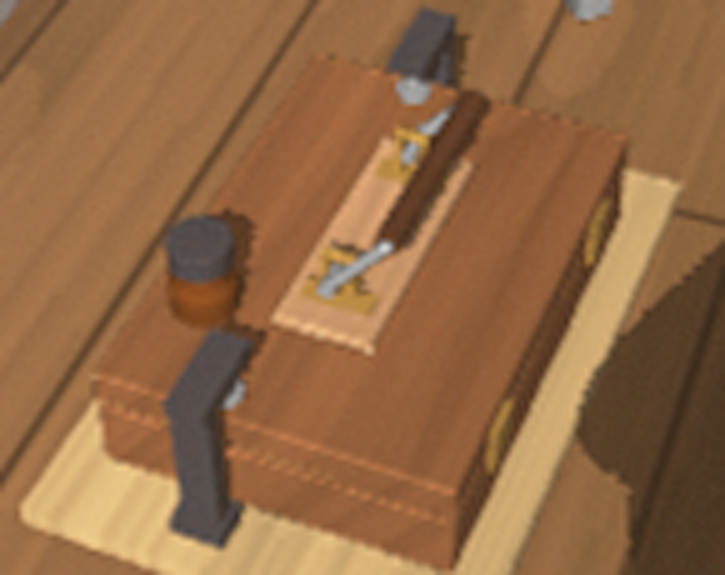

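```bash
python3 - <<'E'
from h import *
import pickle
s,=pickle.load(open('w1.pkl','rb')); C=cam("wrist",s)
S=cam("scene");D=cam("side")
o,d=ray(S,(190+387/6,165+110/6)); print('scene at x=.567',o+d*(.567-o[0])/d[0])
for q in((190+283/6,165+110/6),(190+493/6,165+109/6)): o,d=ray(S,q); print('end',o+d*(.567-o[0])/d[0])
o,d=ray(D,(175+437/5,155+170/5)); print('side at x=.567',o+d*(.567-o[0])/d[0])
print('tri',tri([ray(S,(190+387/6,165+110/6)),ray(D,(175+437/5,155+170/5))]))
# hinge pins: scene knobs at crop (290,197),(480,193)
for q in((293,198),(478,193)): o,d=ray(S,(190+q[0]/6,165+q[1]/6)); print('pin',o+d*(.598-o[0])/d[0])
o,d=ray(D,(175+325/5,155+287/5)); print('pin side',o+d*(.598-o[0])/d[0])
print(onz(C,np.array((429,190))/1.5625,.11),onz(C,np.array((428,342))/1.5625,.11))
E
```

```text
scene at x=.567 [ 0.567  -0.0066  0.1517]
end [ 0.567  -0.0678  0.1546]
end [0.567  0.0562 0.1495]
side at x=.567 [ 0.567  -0.0254  0.1343]
tri (array([ 0.5619, -0.0074,  0.15  ]), [np.float64(1.5836684332411575), np.float64(1.583668433241042)])
pin [ 0.598  -0.0642  0.1129]
pin [0.598  0.0447 0.111 ]
pin side [0.598  0.0573 0.1154]
[0.5986 0.0522 0.11  ] [ 0.5961 -0.0575  0.11  ]
```

```bash
python3 -m jog '[[[0,-4,20],[0,0,0],0.6],[[0,-4,40],[0,0,0],0.6],[[0,-4,50],[0,0,0],0.6],[[0,-4,60],[0,0,0],0.6],[[0,-4,70],[0,0,0],0.6],[[0,-4,80],[0,0,0],0.6],[[0,-4,90],[0,0,0],0.6],[[0,-4,100],[0,0,0],0.6],[[0,-4,110],[0,0,0],0.6],[[0,-4,116],[0,0,0],0.6],[[0,-4,116],[0,0,0],0.6]]'
python3 - <<'E'
from h import *
im=vision.capture("wrist")[:,:,::-1]; a=vision.capture("scene")[140:260,170:330,::-1]
cv2.imwrite('pics/v2.png',np.vstack([cv2.resize(im[60:300,100:412],(494,380)),cv2.resize(a,(494,370))][:1]+[cv2.resize(a,(494,210))]))
E
```

```text
time_s: 2.73
position: [0.5695, -0.0068, 0.1299]
tcp_rot: [[0.038, 0.999, -0.003], [0.999, -0.038, 0.001], [0.001, -0.003, -1.0]]
force: [-0.0, 1.1, -0.1]
opening: 0.412
```

View pics/v2.png

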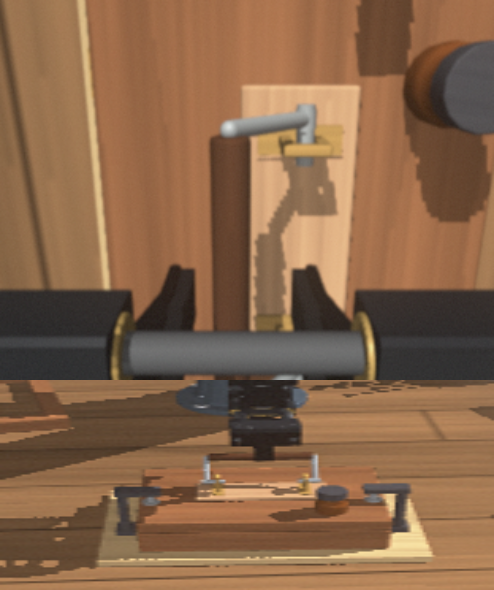

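```bash
python3 -m jog '[[[0,0,0],[0,0,0],0.75],[[0,0,0],[0,0,0],0.75],[[0,3,-2],[0,0,0],0.75],[[0,7,-4],[0,0,0],0.75],[[0,11,-6],[0,0,0],0.75],[[0,15,-8],[0,0,0],0.75],[[0,19,-10],[0,0,0],0.75],[[0,23,-11],[0,0,0],0.75],[[0,27,-12],[0,0,0],0.75],[[0,30,-13],[0,0,0],0.75],[[0,30,-13],[0,0,0],0.75],[[0,28,-13],[0,0,0],0.75]]'
python3 - <<'E'
from h import *
import pickle
s=bot.read_state();im=vision.capture("wrist")[:,:,::-1];pickle.dump((s,im),open('w3.pkl','wb'))
cv2.imwrite('pics/v3.png',cv2.resize(im[40:310,80:440],(720,540)))
E
```

```text
time_s: 3.83
position: [0.5989, -0.008, 0.1446]
tcp_rot: [[0.037, 0.999, 0.0], [0.999, -0.037, -0.0], [-0.0, 0.0, -1.0]]
force: [-0.3, 0.7, 0.1]
opening: 0.251
```

View pics/v3.png

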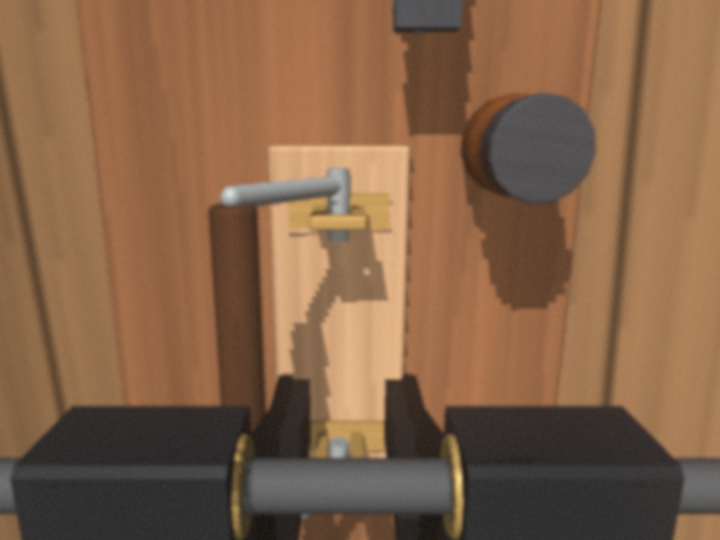

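```bash
python3 - <<'E'
from h import *
import pickle
s,=pickle.load(open('w1.pkl','rb')); C=cam("wrist",s)
s3,_=pickle.load(open('w3.pkl','rb')); C3=cam("wrist",s3)
S=cam("scene")
a=lambda x,y:np.array((x,y))/1.5625
b=lambda x,y:np.array((x/2+80,y/2+40))
print('legend',tri([ray(C,a(382,195)),ray(C3,b(232,196))]))
print('pin',tri([ray(C,a(431,187)),ray(C3,b(339,172))]))
print('jar top',tri([ray(C,a(535,172)),ray(C3,b(540,147))]))
print('block corner',tri([ray(C,a(391,172)),ray(C3,b(269,147))]),tri([ray(C,a(467,172)),ray(C3,b(408,146))]))
print('proj scene bar(.567,-.007,.15)',proj(S,[.567,-.007,.15]),proj(cam("side"),[.567,-.007,.15]))
E
```

```text
legend (array([0.5685, 0.053 , 0.1574]), [np.float64(0.376024873274693), np.float64(0.3760248732746469)])
pin (array([0.5994, 0.055 , 0.1181]), [np.float64(0.39758806389937684), np.float64(0.3975880638993684)])
jar top (array([0.6488, 0.0643, 0.1838]), [np.float64(0.28338225895632857), np.float64(0.28338225895633556)])
block corner (array([0.5734, 0.0644, 0.1023]), [np.float64(0.21723889640937918), np.float64(0.21723889640936114)]) (array([0.6246, 0.0629, 0.1067]), [np.float64(0.008923183643354557), np.float64(0.008923183643324385)])
proj scene bar(.567,-.007,.15) [254.3976 183.7605] [260.0882 189.1162]
```

```bash
python3 - <<'E'
from h import *
import pickle
s,=pickle.load(open('w1.pkl','rb')); C=cam("wrist",s)
s3,_=pickle.load(open('w3.pkl','rb')); C3=cam("wrist",s3)
a=lambda x,y:np.array((x,y))/1.5625
for z in(.12,.135,.15,.16): p,q=onz(C,a(382,195),z),onz(C,a(383,389),z); print(z,p,q,np.linalg.norm(p-q))
T=np.eye(4);T[:3,:3]=s3['tcp_rot'];T[:3,3]=s3['position']
v=lambda p:(proj(C3,p)-[80,40])*2
for n,p in dict(tipL=[.0095,-.0109,0],tipLback=[.0095,-.025,0],tipR=[.0095,.0109,0],gpL=[.0095,-.0109,-.0187]).items(): print(n,v((T@np.r_[p,1])[:3]))
for z in(.12,.15): print('bar',z,v([.567,.05,z]),v([.566,-.007,z]),v([.566+.0075,-.007,z]),v([.566+.0075,.0,z]))
for q in((212,210),(258,210),(218,380),(266,380)): print(q,[np.round(onz(C3,(q[0]/2+80,q[1]/2+40),z)[:2],4) for z in(.12,.15)])
E
```

```text
0.12 [0.5672 0.0508 0.12  ] [ 0.5616 -0.0896  0.12  ] 0.14052849930078792
0.135 [0.5677 0.0518 0.135 ] [ 0.5624 -0.082   0.135 ] 0.13389605666862234
0.15 [0.5681 0.0529 0.15  ] [ 0.5631 -0.0743  0.15  ] 0.12726361403645672
0.16 [0.5685 0.0536 0.16  ] [ 0.5636 -0.0692  0.16  ] 0.12284198561501304
tipL [312.0215 342.7902]
tipLback [269.8207 342.7481]
tipR [377.2573 342.8553]
gpL [308.7336 364.0711]
bar 0.12 [247.4674 191.5252] [257.4394 344.3685] [277.2701 343.6894] [275.9744 326.1241]
bar 0.15 [232.1277 202.2775] [244.7984 376.0946] [267.4626 375.3297] [265.8786 355.5502]
(212, 210) [array([0.5539, 0.044 ]), array([0.5607, 0.0479])]
(258, 210) [array([0.5702, 0.0434]), array([0.5746, 0.0474])]
(218, 380) [array([ 0.5497, -0.021 ]), array([ 0.557 , -0.0081])]
(266, 380) [array([ 0.5681, -0.0217]), array([ 0.5729, -0.0087])]
```

The fingers are seen closed beside the bar at (237,300), with the bar not moved: the tips passed over it. I'll compare the tips' visible position with the projected TCP.

```bash
python3 - <<'E'
from h import *
s=bot.read_state(); S=cam("scene"); p=np.array(s['position'])
im=vision.capture("scene")[:,:,::-1].copy(); sd=vision.capture("side")[:,:,::-1].copy()
D=cam("side")
for q in(p,p+[0,0,.0187],p+[0,0,.07]): print(q,(proj(S,q)-[200,130])*6,(proj(D,q)-[175,130])*5)
a=cv2.resize(im[130:230,200:310],(660,600),interpolation=cv2.INTER_CUBIC); b=cv2.resize(sd[130:250,175:320],(725,600),interpolation=cv2.INTER_CUBIC)
for i,m in((0,a),(1,b)):
    q=(proj(S,p)-[200,130])*6 if i==0 else (proj(D,p)-[175,130])*5
    cv2.circle(m,tuple(int(v) for v in q),5,(0,0,255),1)
cv2.imwrite('pics/v4.png',cv2.resize(np.hstack([a,b]),(800,347)))
E
```

```text
[ 0.5978 -0.0078  0.1444] [328.7636 358.2143] [370.2969 288.5309]
[ 0.5978 -0.0078  0.1631] [328.6564 330.6781] [369.7857 261.8587]
[ 0.5978 -0.0078  0.2144] [328.3543 253.1226] [368.3098 184.8608]
```

View pics/v4.png

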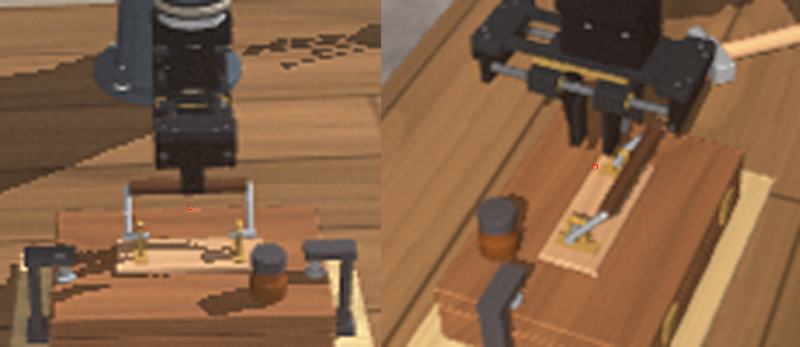

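The camera views agree that the real fingertips sit about 17 mm above the reported TCP, so I need to go that much lower. Back out and redo the capture.

```bash
python3 -m jog '[[[0,0,-20],[0,0,0],0.75],[[0,0,-30],[0,0,0],0.75],[[0,-14,-30],[0,0,0],0.6],[[0,-30,-30],[0,0,0],0.6],[[0,-30,-20],[0,0,0],0.6],[[0,-30,-10],[0,0,0],0.6],[[0,-30,0],[0,0,0],0.6],[[0,-30,8],[0,0,0],0.6],[[0,-30,16],[0,0,0],0.6],[[0,-30,23],[0,0,0],0.6],[[0,-30,28],[0,0,0],0.6],[[0,-30,28],[0,0,0],0.6]]'
python3 - <<'E'
from h import *
print(bot.read_state()['force'])
im=vision.capture("scene")[:,:,::-1]; sd=vision.capture("side")[:,:,::-1]
a=cv2.resize(im[130:230,200:310],(660,600),interpolation=cv2.INTER_CUBIC); b=cv2.resize(sd[130:250,175:320],(725,600),interpolation=cv2.INTER_CUBIC)
cv2.imwrite('pics/v5.png',cv2.resize(np.hstack([a,b]),(800,347)))
E
```

```text
time_s: 4.98
position: [0.5679, -0.0067, 0.1151]
tcp_rot: [[0.037, 0.999, -0.003], [0.999, -0.037, 0.001], [0.0, -0.003, -1.0]]
force: [-0.3, -0.2, -0.6]
opening: 0.4
[-0.3114 -0.2015 -0.6018]
```

View pics/v5.png

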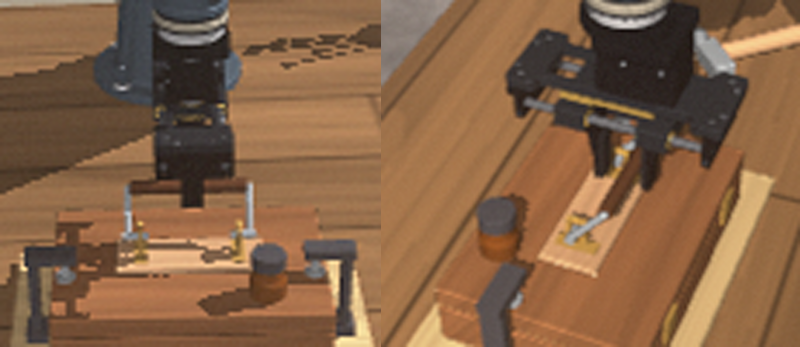

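Now the fingers straddle the bar. Raise.

```bash
python3 -m jog '[[[0,0,0],[0,0,0],0.75],[[0,2,0],[0,0,0],0.75],[[0,5,-2],[0,0,0],0.75],[[0,9,-4],[0,0,0],0.75],[[0,13,-6],[0,0,0],0.75],[[0,17,-8],[0,0,0],0.75],[[0,21,-10],[0,0,0],0.75],[[0,25,-11],[0,0,0],0.75],[[0,29,-12],[0,0,0],0.75],[[0,32,-12],[0,0,0],0.75],[[0,32,-12],[0,0,0],0.75],[[0,30,-12],[0,0,0],0.75]]'
python3 - <<'E'
from h import *
import pickle
s=bot.read_state();im=vision.capture("wrist")[:,:,::-1];pickle.dump((s,im),open('w6.pkl','wb'))
print(s['force'])
cv2.imwrite('pics/v6.png',cv2.resize(im[40:310,80:440],(720,540)))
E
```

```text
time_s: 6.08
position: [0.5999, -0.0081, 0.1288]
tcp_rot: [[0.037, 0.999, 0.002], [0.999, -0.037, -0.0], [-0.0, 0.002, -1.0]]
force: [0.3, -0.0, 0.2]
opening: 0.255
[ 0.329  -0.0004  0.2159]
```

View pics/v6.png

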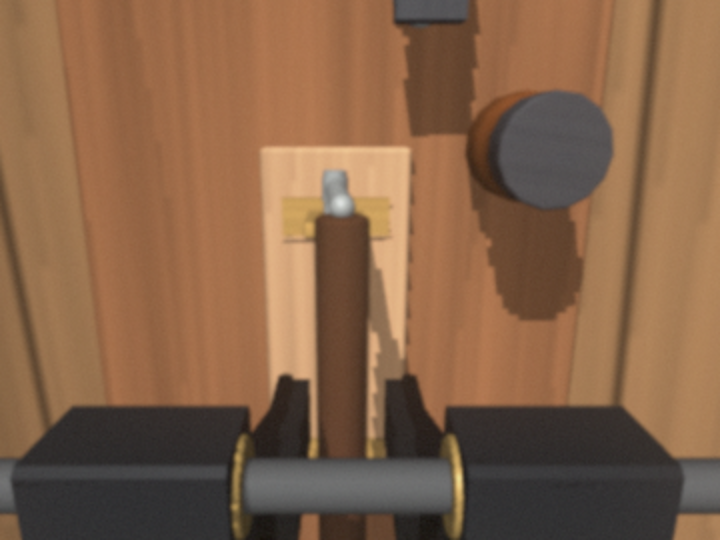

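```bash
python3 - <<'E'
from h import *
import pickle
s,im=pickle.load(open('w6.pkl','rb')); C=cam("wrist",s)
b=lambda x,y:np.array((x/2+80,y/2+40))
print('bar',onz(C,b(342,230),.162),onz(C,b(343,380),.162))
print('pin',onz(C,b(335,176),.112))
for z in(.09,): print('block',[onz(C,b(*q),z) for q in((262,148),(410,148),(406,300),(267,300))])
E
```

```text
bar [0.6012 0.045  0.162 ] [0.5998 0.0025 0.162 ]
pin [0.599  0.0547 0.112 ]
block [array([0.5724, 0.0639, 0.09  ]), array([0.6264, 0.062 , 0.09  ]), array([0.6245, 0.0041, 0.09  ]), array([0.5699, 0.0061, 0.09  ])]
```

```bash
python3 -m jog '[[[0,-1.5,0],[0,0,0],0.75],[[0,-2.5,0],[0,0,0],0.8],[[0,-2.5,0],[0,0,0],0.85],[[0,-2.5,0],[0,0,0],1],[[0,-2.5,0],[0,0,0],1],[[0,-2.5,0],[0,0,0],1],[[0,-2.5,0],[0,0,0],1],[[0,-2.5,0],[0,0,0],1]]'
python3 -m jog '[[[0,0,-0.5],[0,0,0],1],[[0,0,-1],[0,0,0],1],[[0,0,-1],[0,0,0],1],[[0,0,-1],[0,0,0],1]]'
```

```text
time_s: 6.8
position: [0.5966, -0.0079, 0.1289]
tcp_rot: [[0.037, 0.999, 0.001], [0.999, -0.037, -0.0], [-0.0, 0.001, -1.0]]
force: [2.4, 0.5, 1.0]
opening: 0.158
time_s: 7.13
position: [0.5962, -0.0079, 0.1295]
tcp_rot: [[0.037, 0.999, 0.0], [0.999, -0.037, -0.0], [-0.0, 0.0, -1.0]]
force: [3.2, -0.2, -1.3]
opening: 0.155
```

```bash
python3 -m jog '[[[0,0,-1],[0,0,0],1],[[0,0,-2],[0,0,0],1],[[0,0,-2],[0,0,0],1],[[0,0,-2],[0,0,0],1]]'
python3 -m jog '[[[0,0,-1],[0,0,0],1],[[0,0,-1],[0,0,0],1],[[0,0,-1],[0,0,0],1]]'
python3 -m jog '[[[0,0,-1],[0,0,0],1],[[0,0,-1],[0,0,0],1],[[0,0,-1],[0,0,0],1]]'
```

```text
time_s: 7.47
position: [0.5961, -0.0079, 0.1316]
tcp_rot: [[0.037, 0.999, 0.0], [0.999, -0.037, -0.0], [-0.0, 0.0, -1.0]]
force: [3.6, -0.3, -2.5]
opening: 0.158
time_s: 7.72
position: [0.5961, -0.0079, 0.1327]
tcp_rot: [[0.037, 0.999, 0.0], [0.999, -0.037, -0.0], [-0.0, 0.0, -1.0]]
force: [3.2, -0.8, -3.8]
opening: 0.162
time_s: 7.97
position: [0.5961, -0.0079, 0.1338]
tcp_rot: [[0.037, 0.999, 0.0], [0.999, -0.037, -0.0], [-0.0, 0.0, -1.0]]
force: [2.6, 0.2, -2.5]
opening: 0.159
```

```bash
for i in 1 2; do python3 -m jog '[[[0,0,-1],[0,0,0],1],[[0,0,-1],[0,0,0],1],[[0,0,-1],[0,0,0],1]]' | grep -E 'pos|force'; done
```

```text
position: [0.596, -0.0078, 0.1347]
force: [3.0, -0.7, -2.7]
position: [0.596, -0.0078, 0.1357]
force: [2.4, 0.1, -2.5]
```

```bash
python3 -m jog '[[[0,0,-0.7],[0,0,0],1],[[0,0,-0.7],[0,0,0],1],[[0,0,-0.7],[0,0,0],1]]' | grep -E 'pos|force'
```

```text
position: [0.596, -0.0079, 0.1363]
force: [3.0, -0.4, -3.4]
```

```bash
python3 -m jog '[[[0,0,-0.7],[0,0,0],1],[[0,0,-0.7],[0,0,0],1],[[0,0,-0.7],[0,0,0],1]]' | grep -E 'pos|force'
```

```text
position: [0.5959, -0.0079, 0.1368]
force: [3.1, 0.1, -5.5]
```

```bash
python3 -m jog '[[[0,0.4,-0.5],[0,0,0],1],[[0,0.4,-0.5],[0,0,0],1],[[0,0.4,-0.5],[0,0,0],1]]' | grep -E 'pos|force'
```

```text
position: [0.596, -0.0078, 0.1371]
force: [3.0, -1.0, -6.6]
```

```bash
python3 -m jog '[[[0,0.6,-1],[0,0,0],1],[[0,0.6,-1],[0,0,0],1],[[0,0.6,-1],[0,0,0],1]]' | grep -E 'pos|force'
```

```text
position: [0.596, -0.0078, 0.1378]
force: [1.9, -1.1, -10.7]
```

```bash
python3 -m jog '[[[0,0.3,-1],[0,0,0],1],[[0,0.3,-1],[0,0,0],1],[[0,0.3,-1],[0,0,0],1]]' | grep -E 'pos|force'
```

```text
position: [0.5961, -0.0078, 0.1386]
force: [1.3, -1.5, -13.8]
```

```bash
python3 -m jog '[[[0,0.2,-0.5],[0,0,0],1],[[0,0.2,-0.5],[0,0,0],1],[[0,0.2,-0.5],[0,0,0],1]]' | grep -E 'pos|force'
cat > f.py <<'E'
from h import *
F=[]
for i in range(12): vision.capture("wrist"); F.append(bot.read_state()['force'])
F=np.array(F); print(F.mean(0),F.std(0),F[:,2],bot.read_state()['time_s'])
E
python3 f.py
```

```text
position: [0.5962, -0.0077, 0.1391]
force: [0.5, -1.0, -15.9]
[ -0.6356  -1.3376 -18.0908] [0.6456 0.4335 0.6508] [-16.9766 -17.2712 -18.0053 -18.6047 -17.332  -17.7603 -17.9912 -17.8928
 -18.982  -18.8161 -18.6043 -18.8527] 10.5667
```

```bash
python3 -m jog '[[[0,0,0.8],[0,0,0],1],[[0,0,0.8],[0,0,0],1],[[0,0,0.8],[0,0,0],1]]' | grep -E 'pos|force'; python3 f.py
```

```text
position: [0.5971, -0.0078, 0.1393]
force: [-2.1, -1.4, -16.8]
[ -2.3727  -1.0913 -16.919 ] [0.3211 0.6529 0.5763] [-16.537  -17.779  -17.9634 -16.4978 -17.0727 -17.0233 -16.9601 -16.6116
 -16.3341 -16.6948 -15.9806 -17.5734] 11.4167
```

```bash
python3 -m jog '[[[0,-0.5,0.3],[0,0,0],1],[[0,-0.5,0.3],[0,0,0],1],[[0,-0.5,0.3],[0,0,0],1]]' | grep -E 'pos|force'; python3 f.py
```

```text
position: [0.5973, -0.0079, 0.1391]
force: [-2.2, -0.0, -16.4]
[ -1.9045  -0.3925 -16.3368] [0.7548 0.3101 0.3938] [-16.214  -16.2907 -16.2485 -16.323  -16.209  -15.9243 -15.9159 -16.5422
 -15.7906 -17.0474 -16.4119 -17.1246] 12.2667
```

```bash
python3 -m jog '[[[0,-0.5,0.3],[0,0,0],1],[[0,-0.5,0.3],[0,0,0],1],[[0,-0.5,0.3],[0,0,0],1]]' | grep -E 'pos|force'; python3 f.py; sed -i 's/range(12)/range(20)/' f.py; python3 f.py
```

```text
position: [0.5972, -0.0079, 0.1389]
force: [-0.2, 0.4, -15.1]
[ -0.0426  -0.2659 -15.3776] [0.3691 0.5078 0.4641] [-15.4117 -16.3168 -16.1663 -15.5697 -15.4401 -15.1087 -15.1629 -15.1822
 -15.5821 -15.0363 -14.7453 -14.8087] 13.1167
[  1.073   -0.3616 -14.9131] [0.5277 0.404  0.5884] [-15.411  -15.5961 -14.2628 -15.5085 -15.4329 -15.2289 -15.7538 -15.7771
 -14.8525 -14.3758 -14.9094 -14.8375 -14.8743 -15.31   -14.7992 -13.8983
 -14.3021 -14.539  -13.6498 -14.9438] 14.1167
```

```bash
python3 -m jog '[[[0,0.3,-0.3],[0,0,0],1],[[0,0.3,-0.3],[0,0,0],1]]' | grep -E 'pos|force'; python3 f.py; python3 f.py
```

```text
position: [0.5967, -0.0079, 0.1389]
force: [1.2, -1.1, -15.1]
[  0.9037  -0.6024 -15.392 ] [0.4769 0.485  0.2577] [-15.6568 -15.6665 -15.2802 -15.0989 -15.8436 -15.8287 -15.291  -15.4644
 -15.4906 -14.8176 -15.3288 -15.4068 -15.3338 -15.452  -15.3371 -15.6124
 -15.0344 -15.3173 -15.5313 -15.0478] 15.2833
[  0.3846  -0.6994 -15.5705] [0.4664 0.4524 0.6346] [-15.3179 -15.2349 -15.2698 -16.1848 -14.9213 -15.6946 -14.8967 -16.1477
 -15.6434 -15.3945 -17.387  -15.565  -15.1733 -15.0469 -15.2101 -14.8256
 -14.9856 -16.4539 -16.3384 -15.7196] 16.2833
```

```bash
python3 f.py; python3 f.py; python3 - <<'E'
from h import *
import pickle
s=bot.read_state();im=vision.capture("wrist")[:,:,::-1];pickle.dump((s,im),open('w7.pkl','wb'))
cv2.imwrite('pics/v7.png',cv2.resize(im[40:310,80:440],(720,540)))
E
```

```text
[  0.1986  -0.5788 -15.3884] [0.3831 0.3928 0.3488] [-15.7446 -15.2685 -15.4815 -15.4708 -15.6058 -15.2574 -15.7593 -15.6003
 -14.8782 -15.6801 -14.5072 -16.0031 -15.153  -15.6194 -15.1821 -15.1988
 -15.0736 -15.0377 -15.554  -15.6924] 17.2833
[ -0.2374  -0.7553 -15.4435] [0.6547 0.5189 0.4933] [-15.6348 -15.2887 -15.7376 -15.7238 -15.7369 -14.9385 -15.1651 -14.9365
 -15.4961 -16.7089 -15.749  -15.3878 -14.7596 -16.2559 -14.8235 -15.7986
 -15.2656 -14.8546 -14.9797 -15.6288] 18.2833
```

View pics/v7.png

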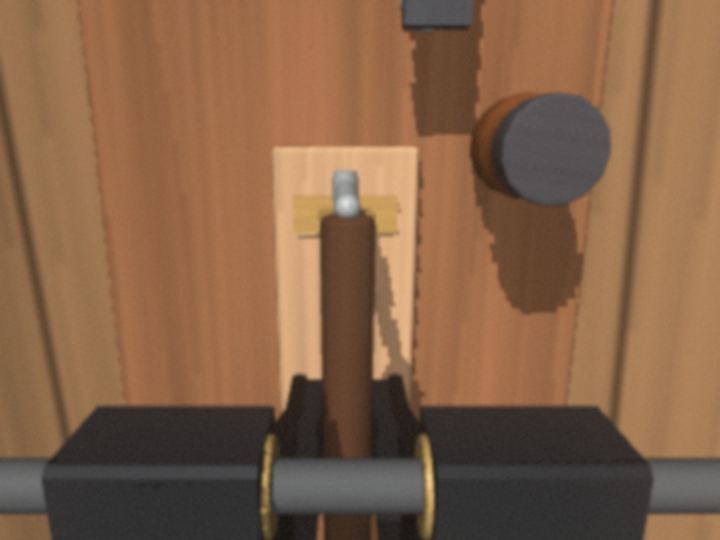

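Handle upright (bar column 348 over the pin at 345), and 15.4 N held for over 4 s. Unload slowly, then release.

```bash
python3 -m jog '[[[0,0,1],[0,0,0],1],[[0,0,2],[0,0,0],1],[[0,0,3],[0,0,0],1],[[0,0,4],[0,0,0],1],[[0,0,5],[0,0,0],1],[[0,0,5],[0,0,0],1],[[0,0,5],[0,0,0],1]]' | grep -E 'pos|force';  python3 -m jog '[[[0,0,0],[0,0,0],0.6],[[0,0,0],[0,0,0],0.6],[[0,0,0],[0,0,0],0.6],[[0,0,0],[0,0,0],0.6],[[0,0,0],[0,0,0],0.6]]' | grep -E 'pos|force|open'
```

```text
position: [0.5976, -0.0079, 0.1354]
force: [-3.0, -0.4, 0.6]
position: [0.5978, -0.008, 0.1343]
force: [0.4, 0.4, -0.4]
opening: 0.379
```

```bash
python3 -m jog '[[[0,-4,0],[0,0,0],0.6],[[0,-8,0],[0,0,0],0.6],[[0,-12,0],[0,0,0],0.6],[[0,-16,1],[0,0,0],0.6],[[0,-20,2],[0,0,0],0.6],[[0,-24,3],[0,0,0],0.6],[[0,-28,5],[0,0,0],0.6],[[0,-32,7],[0,0,0],0.6],[[0,-36,9],[0,0,0],0.6],[[0,-40,12],[0,0,0],0.6],[[0,-43,14],[0,0,0],0.6],[[0,-43,14],[0,0,0],0.6]]' | grep -E 'pos|force|open'
```

```text
position: [0.5521, -0.0061, 0.1192]
force: [0.6, -0.4, -0.4]
opening: 0.398
```

```bash
python3 -m jog '[[[0,5,0],[0,0,0],0.6],[[0,5,-20],[0,0,0],0.6],[[0,5,-46],[0,0,0],0.6],[[0,5,-46],[0,0,0],0.9],[[0,5,-46],[0,0,0],1],[[0,5,-46],[0,0,0],1],[[0,5,-46],[0,0,0],1],[[0,5,-46],[0,0,0],1]]' | grep -E 'pos|force|open'
python3 - <<'E'
from h import *
import pickle
s=bot.read_state();w=vision.capture("wrist")[:,:,::-1];pickle.dump((s,w),open('w8.pkl','wb'))
sd=vision.capture("side")[:,:,::-1]
print(s['force'])
cv2.imwrite('pics/v8.png',np.hstack([cv2.resize(w[40:310,80:440],(400,300)),cv2.resize(sd[130:250,175:320],(363,300),interpolation=cv2.INTER_CUBIC)]))
E
```

```text
position: [0.558, -0.0063, 0.1648]
force: [-0.6, 0.8, 0.1]
opening: 0.108
[-0.6081  0.7934  0.1495]
```

View pics/v8.png

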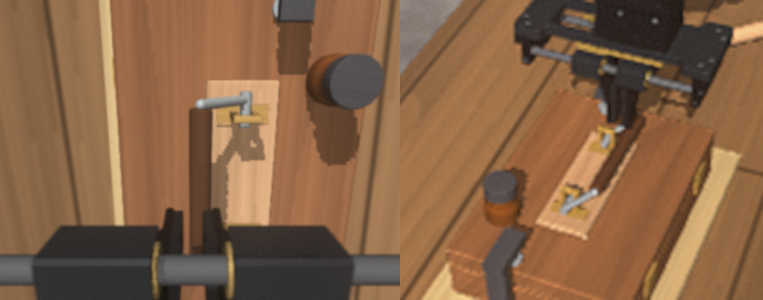

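Bar leans to -x at view column 200, still intact; the jar is unmoved. That was the 12th picture, so I use numbers from here.

```bash
cat > bar.py <<'E'
from h import *
import sys
# bar centre: reddish-dark run along image rows, from the wrist view
def bar(z=.15,n=None):
    s=bot.read_state(); im=vision.capture("wrist"); C=cam("wrist",s)
    V=im.max(2).astype(int)
    for r in range(140,210,10):
        run=im[r,210:310].astype(int); m=(run.sum(1)<190)&(run[:,0]>run[:,2]*1.3)
        c=np.flatnonzero(m)+210
        if len(c)>5: print(r,c.min(),c.max(),np.median(c),onz(C,(np.median(c),r),z))
bar(float(sys.argv[1]))
E
python3 - <<'E'
from h import *
import pickle
s,w=pickle.load(open('w8.pkl','rb')); C=cam("wrist",s)
print(w[160,240:290,::-1].tolist()[::3])
for z in(.135,.15): print(onz(C,(260,160),z),onz(C,(260,190),z))
E
python3 bar.py .15
```

```text
[[165, 112, 76], [161, 110, 74], [165, 111, 77], [145, 99, 67], [83, 56, 41], [95, 66, 45], [102, 68, 49], [104, 71, 49], [99, 66, 45], [86, 58, 40], [115, 86, 65], [212, 164, 124], [204, 159, 118], [217, 169, 125], [218, 170, 125], [209, 163, 122], [186, 145, 108]]
[0.565  0.0322 0.135 ] [0.5643 0.0092 0.135 ]
[0.5648 0.035  0.15  ] [0.5641 0.0136 0.15  ]
```

```bash
python3 -m jog '[[[0,0,4],[0,0,0],1],[[0,0,8],[0,0,0],1],[[0,0,12],[0,0,0],1],[[0,0,16],[0,0,0],1],[[0,0,16],[0,0,0],1]]' | grep -E 'pos|force|open'
for i in 1 2 3 4; do python3 -m jog '[[[0,0,1.5],[0,0,0],1],[[0,0,3],[0,0,0],1],[[0,0,3],[0,0,0],1]]' | grep -E 'pos|force'; done
```

```text
position: [0.558, -0.0063, 0.1488]
force: [-0.3, -0.3, 0.4]
opening: 0.004
position: [0.5588, -0.0065, 0.1468]
force: [-0.6, 0.5, -0.4]
position: [0.5588, -0.0064, 0.1438]
force: [0.6, -0.3, -0.3]
position: [0.5587, -0.0064, 0.1407]
force: [0.0, -0.3, 0.4]
position: [0.5586, -0.0064, 0.1376]
force: [-0.1, -1.2, -0.3]
```

```bash
for i in 1 2 3 4; do python3 -m jog '[[[0,-0.3,1],[0,0,0],1],[[0,-0.5,2],[0,0,0],1],[[0,-0.5,2],[0,0,0],1]]' | grep -E 'pos|force'; done; python3 - <<'E'
from h import *
s=bot.read_state();im=vision.capture("wrist");C=cam("wrist",s)
for r in(150,165,180): print(r,s['position'][0],im[r,220:300:4].sum(1).tolist())
E
```

```text
position: [0.5582, -0.0064, 0.1358]
force: [-1.2, 0.1, 0.4]
position: [0.5576, -0.0064, 0.1338]
force: [-0.9, 0.4, 0.7]
position: [0.5572, -0.0064, 0.1317]
force: [0.6, 0.3, -0.4]
position: [0.5566, -0.0063, 0.1298]
force: [-0.7, -0.4, 0.2]
150 0.5566438520694326 [307, 330, 341, 326, 344, 348, 347, 345, 198, 197, 203, 215, 210, 187, 287, 431, 435, 435, 372, 198]
165 0.5566438520694326 [317, 326, 340, 332, 346, 346, 341, 345, 202, 188, 205, 218, 209, 191, 336, 484, 511, 511, 484, 321]
180 0.5566438520694326 [319, 320, 335, 331, 351, 349, 338, 339, 193, 198, 212, 218, 210, 183, 363, 474, 508, 498, 307, 315]
```

```bash
for i in 1 2 3; do python3 -m jog '[[[0,0.5,1],[0,0,0],1],[[0,1,2],[0,0,0],1],[[0,1,2],[0,0,0],1]]' | grep -E 'pos|force'; done
```

```text
position: [0.5579, -0.0064, 0.1278]
force: [0.2, 1.2, -0.2]
position: [0.5589, -0.0065, 0.1258]
force: [-0.2, 0.8, 0.5]
position: [0.5599, -0.0065, 0.1238]
force: [-0.3, -0.8, -0.2]
```

```bash
for i in 1 2 3; do python3 -m jog '[[[0,0.3,1],[0,0,0],1],[[0,0.5,2],[0,0,0],1],[[0,0.5,2],[0,0,0],1]]' | grep -E 'pos|force'; done; python3 - <<'E'
from h import *
s=bot.read_state();im=vision.capture("wrist");C=cam("wrist",s)
for r in(150,165): print(r,s['position'][0],im[r,220:300:4].sum(1).tolist())
E
```

```text
position: [0.5597, -0.0065, 0.122]
force: [-1.9, 0.4, 3.3]
position: [0.5587, -0.0063, 0.1202]
force: [-4.4, -0.6, 6.3]
position: [0.5573, -0.0062, 0.1182]
force: [-8.6, -1.1, 11.3]
150 0.5573466046398148 [312, 339, 326, 337, 353, 347, 341, 175, 208, 234, 228, 215, 184, 466, 506, 438, 455, 453, 447, 222]
165 0.5573466046398148 [318, 333, 335, 333, 353, 346, 345, 179, 203, 220, 215, 213, 187, 492, 499, 489, 502, 525, 497, 396]
```

```bash
python3 -m jog '[[[0,0,-3],[0,0,0],1],[[0,0,-8],[0,0,0],1],[[0,5,-8],[0,0,0],1],[[0,10,-8],[0,0,0],1],[[0,10,-8],[0,0,0],1],[[0,10,-5],[0,0,0],1],[[0,10,-5],[0,0,0],1]]' | grep -E 'pos|force'; for i in 1 2 ; do python3 -m jog '[[[0,0,1],[0,0,0],1],[[0,0,2],[0,0,0],1],[[0,0,2],[0,0,0],1]]' | grep -E 'pos|force'; done; python3 - <<'E'
from h import *
s=bot.read_state();im=vision.capture("wrist");C=cam("wrist",s)
print(s['time_s'])
for r in(150,165): print(r,s['position'][0],im[r,220:300:4].sum(1).tolist())
E
```

```text
position: [0.571, -0.0068, 0.1221]
force: [-0.6, -0.6, -0.6]
position: [0.571, -0.0069, 0.1206]
force: [-0.3, -1.3, 0.4]
position: [0.5712, -0.0069, 0.1189]
force: [-0.5, -0.3, 0.6]
26.25
150 0.5712291094235653 [215, 197, 222, 235, 224, 200, 159, 354, 517, 512, 488, 460, 461, 453, 226, 235, 386, 512, 505, 297]
165 0.5712291094235653 [260, 192, 211, 216, 217, 200, 153, 356, 514, 516, 492, 485, 519, 491, 439, 321, 301, 396, 347, 315]
```

```bash
python3 -m jog '[[[0,0,-8],[0,0,0],1],[[0,0,-10],[0,0,0],1],[[0,-6,-10],[0,0,0],1],[[0,-11,-10],[0,0,0],1],[[0,-11,-6],[0,0,0],1],[[0,-11,-4],[0,0,0],1],[[0,-11,-2],[0,0,0],1],[[0,-11,-1],[0,0,0],1]]' | grep -E 'pos|force'; for i in 1 2 ; do python3 -m jog '[[[0,-0.7,1],[0,0,0],1],[[0,-1.3,2],[0,0,0],1],[[0,-1.3,2],[0,0,0],1]]' | grep -E 'pos|force'; done
```

```text
position: [0.5599, -0.0065, 0.1195]
force: [-2.0, 0.3, 1.7]
position: [0.5582, -0.0064, 0.1177]
force: [-2.3, -0.3, 2.1]
position: [0.5567, -0.0063, 0.1158]
force: [-2.9, 0.3, 4.1]
```

```bash
for i in 1 2 ; do python3 -m jog '[[[0,-0.8,1],[0,0,0],1],[[0,-1.5,2],[0,0,0],1],[[0,-1.5,2],[0,0,0],1]]' | grep -E 'pos|force'; done;  python3 - <<'E'
from h import *
s=bot.read_state();im=vision.capture("wrist");C=cam("wrist",s)
print(s['time_s'])
for r in(150,165): print(r,s['position'][0],im[r,220:300:4].sum(1).tolist())
E
```

```text
position: [0.5566, -0.0064, 0.1137]
force: [-1.5, 0.6, 1.0]
position: [0.5551, -0.0063, 0.1117]
force: [1.0, 0.5, 0.8]
27.9667
150 0.5550829081037411 [302, 320, 341, 324, 315, 171, 203, 227, 223, 202, 183, 254, 353, 360, 506, 506, 412, 450, 454, 454]
165 0.5550829081037411 [309, 323, 333, 324, 337, 177, 199, 209, 212, 206, 172, 275, 354, 377, 516, 503, 345, 357, 349, 329]
```

```bash
for i in 1 2 3; do python3 -m jog '[[[0,-0.5,1],[0,0,0],1],[[0,-1,2],[0,0,0],1],[[0,-1,2],[0,0,0],1]]' | grep -E 'pos|force'; done;  python3 - <<'E'
from h import *
s=bot.read_state();im=vision.capture("wrist");C=cam("wrist",s)
print(s['time_s'])
for r in(150,165): print(r,s['position'][0],im[r,220:300:4].sum(1).tolist())
E
```

```text
position: [0.5538, -0.0063, 0.1097]
force: [-0.0, -0.3, 1.0]
position: [0.5526, -0.0063, 0.1077]
force: [-1.1, -0.1, 1.0]
position: [0.5517, -0.0062, 0.1058]
force: [-0.2, -0.2, 0.7]
28.7667
150 0.5516724356874522 [318, 299, 321, 338, 318, 173, 208, 222, 218, 211, 179, 234, 335, 360, 340, 467, 499, 489, 444, 444]
165 0.5516724356874522 [316, 311, 323, 328, 314, 166, 206, 212, 215, 208, 181, 241, 344, 349, 335, 493, 503, 488, 453, 437]
```

```bash
for i in 1 2 3; do python3 -m jog '[[[0,-0.2,0.7],[0,0,0],1],[[0,-0.4,1.5],[0,0,0],1],[[0,-0.4,1.5],[0,0,0],1]]' | grep -E 'pos|force'; done
```

```text
position: [0.5513, -0.0062, 0.1043]
force: [-0.1, 0.0, 0.7]
position: [0.5511, -0.0062, 0.1031]
force: [-1.0, -0.2, 2.3]
position: [0.5511, -0.0062, 0.102]
force: [-0.7, -0.2, 5.7]
```

```bash
python3 -m jog '[[[0,0,0.5],[0,0,0],1],[[0,0,0.5],[0,0,0],1],[[0,0,0.5],[0,0,0],1]]' | grep -E 'pos|force'; sed -i 's/range(20)/range(6)/' f.py; python3 f.py;  python3 - <<'E'
from h import *
s=bot.read_state();im=vision.capture("wrist");C=cam("wrist",s)
for r in(150,165): print(r,s['position'],im[r,220:300:4].sum(1).tolist())
E
```

```text
position: [0.551, -0.0062, 0.1018]
force: [-2.2, 0.6, 6.8]
[-1.357   0.7308  7.0926] [0.4776 0.7511 0.2229] [6.8147 7.2701 6.9874 7.2975 6.8321 7.354 ] 30.1167
150 [ 0.551  -0.0062  0.1018] [315, 301, 329, 331, 318, 172, 211, 221, 221, 205, 172, 270, 333, 344, 354, 428, 480, 497, 416, 433]
165 [ 0.551  -0.0062  0.1018] [311, 300, 321, 333, 315, 169, 209, 219, 214, 198, 165, 256, 336, 350, 348, 440, 504, 485, 323, 337]
```

```bash
python3 -m jog '[[[0,0,-3],[0,0,0],1],[[0,0,-8],[0,0,0],1],[[0,0,-20],[0,0,0],1],[[0,0,-45],[0,0,0],1],[[0,0,-75],[0,0,0],1],[[0,0,-105],[0,0,0],1],[[0,0,-145],[0,0,0],1],[[0,0,-145],[0,0,0],1],[[0,0,-145],[0,0,0],1],[[0,0,-145],[0,0,0],1],[[0,0,-145],[0,0,0],1]]' | grep -E 'time|pos|force'
python3 - <<'E'
from h import *
s=bot.read_state();im=vision.capture("wrist");C=cam("wrist",s)
for r in range(120,180,10):
    run=im[r,225:285].astype(int).sum(1); c=np.flatnonzero(run<240)+225
    print(r,c, [onz(C,(np.median(c),r),.13)] if len(c) else run.tolist())
sc=vision.capture("scene").astype(int); S=cam("scene"); f=cv2.imread('pics/scene0.png')[:,:,::-1].astype(int)
for n,a in(('hammer',(215,110,230,170)),('jar',(200,268,220,285)),('glue',(170,365,216,388))):
    print(n,np.abs(sc-f)[a[0]:a[2],a[1]:a[3]].mean())
E
```

```text
time_s: 31.08
position: [0.5493, -0.0059, 0.2444]
force: [-0.0, -1.0, 0.6]
120 [] [305, 304, 303, 298, 308, 301, 303, 308, 315, 311, 309, 312, 316, 320, 318, 320, 322, 327, 337, 326, 324, 318, 332, 332, 341, 344, 351, 374, 394, 407, 404, 398, 406, 423, 431, 425, 428, 428, 431, 434, 436, 430, 440, 451, 479, 479, 487, 517, 530, 526, 527, 530, 524, 527, 526, 516, 502, 509, 505, 519]
130 [247 248 249 250 251 252 253 254 255 256 257 258 259 260 261] [array([0.5522, 0.0469, 0.13  ])]
140 [247 248 249 250 251 252 253 254 255 256 257 258 259 260] [array([0.5514, 0.0371, 0.13  ])]
150 [247 248 249 250 251 252 253 254 255 256 257 258 259 260] [array([0.551 , 0.0271, 0.13  ])]
160 [247 248 249 250 251 252 253 254 255 256 257 258 259 260 261 262 263 264
 265 266 267 268 269] [array([0.5552, 0.0168, 0.13  ])]
170 [247 248 249 250 251 252 253 254 255 256 257 258 259 260 261 262 263 264
 265 266 267 268] [array([0.5544, 0.0065, 0.13  ])]
hammer 17.82777777777778
jar 2.877450980392157
glue 2.2942659105229994
```

```bash
python3 - <<'E'
from h import *
for n,b in(('scene',(185,105,240,175)),('side',(125,270,165,360))):
    f=cv2.imread(f'pics/{n}0.png')[:,:,::-1].astype(int); c=vision.capture(n).astype(int)
    for im in(f,c):
        q=im[b[0]:b[2],b[1]:b[3]]; m=(q.max(2)-q.min(2)<25)&(q.max(2)>90)
        y,x=np.nonzero(m); print(n,'grey head',m.sum(),x.mean()+b[1],y.mean()+b[0])
print(bot.read_state()['force'])
E
```

```text
scene grey head 207 152.71497584541063 223.8502415458937
scene grey head 201 152.62686567164178 224.0099502487562
side grey head 171 288.92397660818716 148.8654970760234
side grey head 190 289.36842105263156 144.68947368421053
[-1.4903  0.3626 -0.0318]
```

```bash
python3 -c "
from rig import bot; print(bot.hand_in())"
```

```text
the job is handed in; nothing more can be done
None
```

The handle was raised upright, pulled straight up, folded back towards the side it leaned to, and let go. I handed the job in at about 31 s.

**Pull test**
- I lifted until the pins hit the top of the slots, then held a mean pull of about 15.4 N (1 s averages 15.4–15.6 N) for about 4 s.
- During setup the pull overshot: the readings averaged 18 N and peaked at 19.0 N for under 1 s before I corrected it. That is still below 22 N.
- The picture at that point shows the bar directly above its pins, with sideways force at or below 1 N in the final hold.

**Fold and release**
- I pushed the handle over with a finger, then pressed it down with closed fingertips until it met a hard stop at 7 N. An earlier misplaced press reached 11 N.
- The gripper then withdrew 145 mm straight up.
- The last wrist check put the bar about 47 mm to the -x side of the hinge, which is about 1.2 rad, the folded stop.

**Checks that disagreed or were limited**
- **Fingertips:** the cameras showed the fingertips about 17 mm above the reported TCP. Because of this, the first attempt to catch the bar passed over it without touching, and I repeated it lower.
- **Jar, glue and hammer:** the jar and glue bottle look unchanged in the scene camera. The hammer head is within 0.2 pixel there, but the side camera and the brightness comparison around it differed. I put that down to shadow or the gripper in view, since the arm never went near it.
- **Pictures:** the final checks were numeric only, because I had used all 12 picture views.

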